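# Tip a box-section piece onto the drilling bed and press it home

## Robot

A 6-joint arm with a two-finger parallel gripper is mounted at the origin on the work surface. World frame = base frame: x ahead of the robot, y to its left, z up, the work surface at z = 0. Lengths are in m, angles in rad, forces in N, time in s.
With the tool pointing down it reaches from about 0.4 to 0.825 m from the base axis. Payload 7 kg.
Tool frame: the origin (TCP) lies at the very end of the fingers, on their centre line; the grasp point (between the pads) lies 19 mm behind it; z points along the fingers, y is the direction in which the jaws open and shut (so a half turn about z gives the same grasp; the last joint's range is limited). The gripper opens to 88 mm and grips with 3 to 60 N. Pads are 19 mm wide; open, the fingers measure 130 mm over their backs; the gripper's body (78 mm by 193 mm) begins 47 mm behind the grasp point.
Start: joints at [1.415, 0.359, 0.012, 0, -1.224, -0.288], TCP at [0.29, 0.61, 0.227] pointing down, gripper open.
Joint ranges: [-3.07, 3.07], [-1.43, 2.12], [-1.02, 1.25], [-3.03, 1.67], [-3.05, -0], [-3.03, 3.03]. Speed limits (rad/s): [2.39, 2.39, 3.01, 3.14, 3.14, 3.14].

## Interface

Orientations are given as [roll, pitch, yaw] about the fixed x, y, z axes, in that order (R = Rz(yaw) Ry(pitch) Rx(roll)).
In Python, from station import arm, eyes, job, outline_of gives the robot as it stands.
- The arm moves only by the tool apply_moves, never from a script. Its argument "moves" is a list of rows, each a list of 5 numbers: the opening, from -1 (shut) to 1 (fully open), then the shift along the tool's x, y, z in m, then the turn about the tool's z in rad. A call has 1 to 12 rows; each row shifts and turns the commanded pose from where the row before left it, along the tool's axes as they then stand; what a row does not reach is not made up. A row lasts 1/12 s, in which the tool goes at most 41.7 mm and 7.16 degrees, less where a joint would pass 70% of its speed; a pose out of reach is approached as far as the arm can. A call with a gripper value outside its range is refused whole. The fingers move at their own pace and stop on an object; "newtons" is the grip in N (left out, the last holds). Time passes only in rows, so rows that do not move let the fingers close. It gives the time, the measured TCP pose, the force and the opening at its end, in the units of the state.
- arm.get_state(): the state, without advancing time (a new reading comes with each control period).
- eyes.grab_frame(name): name is "scene" or "top" or "wrist"; returns a dict with "color" (420x560x3 uint8, red, green, blue), "z_map" (420x560 float32, m along the optical axis (not along the pixel's ray), 0 where there is no reading), "camera_matrix" (3x3 intrinsics, pixels), "extrinsics" (4x4, takes a point from camera to world coordinates). Camera axes: x right, y up, looking along -z (the intrinsics and any distortion apply to the point x, -y, -z); pixel columns grow to the right and rows downward; lengths in m; the calibration is good to about 2 mm. A picture is of the moment at which its call begins.
- job.job_done(): hands the job in, once; it reports no verdict.
Trained networks look in a picture, given as the dict that the camera call returned (one of the last four; its "shot" number tells which), for a name from the list of things; names that differ only in an ending like _2 or _b are one class to them, and where a whole thing is asked for, a point or a joint stands for the part that bears it (a point fixed in the world has none). Each returns a list of dicts, best first, with "score" (0 to 1); they miss things now and then, are a little off and sometimes report something else, mostly with a low value. They report only what shows in the picture. A call takes as long as a camera call. They do not tell look-alikes from the thing itself.
- outline_of(label, picture): "region" (420x560 bool, what is visible of it) and "extent" ([left, top, right, bottom] in pixels, round what is visible of it).
The state is a dict: "t": time; "q": joint angles; "qd": joint speeds; "joint_efforts": joint torques, N m; "eef_pos": TCP position; "ee_rot": TCP orientation; "force": force on the tool from outside, world axes, zero at the start; "moment": the same for the moment, N m; "width": finger opening in m.
Only numpy, scipy, OpenCV 4.12 (cv2) and the standard library are available. Lean on these libraries where they do the work, as an engineer would, in place of code of your own. Each camera call takes 0.05 s, during which the arm holds its last target.

## Task

Lay the standing box-section piece down for drilling: keeping it upright, slide it square up against the low step of the drilling bed, then push it high so that it tips over the step and comes to lie on the bed. Then slide it along the bed and press its end squarely home against the contact bar of the end stop with a firm steady push of about 18 N for a second, never pushing it with more than 35 N, and let go. Leave the oil can, the screwdriver and the bar offcut where they are.

Things in the scene. Friction and masses are not known exactly. Their poses are not given: they have to be found in the camera images.
- piece: Rigid aluminium box section with black end plugs, 60 mm (its x) by 80 (y) by 90 (z), 0.4 to 0.65 kg. Starts standing 20 to 45 mm short of the bed's step, about square to it. Origin: centre of the end it stands on; z up; +x faces the step. Once tipped: z along the bed's +x, x down. Slides if pushed below 35 mm, may topple if higher. Fingers stick to it: as it tips its face rises; follow in an arc.
- piece_top (a point): Centre of the piece's other end (its top end at the start), 90 mm along the piece's z from its origin; the end that goes against the end stop.
- bed: Dark steel drilling bed, rigid plate fixed flat on the table (table top at height 0): 200 mm (its x) by 140 mm (y), 10 mm thick. Its end nearest the robot is the 10 mm high step. Origin: at table level under the middle of the step's edge; x points from the step along the bed to the end stop, z up. The piece must end lying within 30 mm of the bed's centre line (y = 0).
- stop: Rigid steel end stop on the bed's centre line, 125 to 145 mm from the step: a plate 90 mm wide (its y), 35 high, 12 thick, foot and screws 45 mm behind. In front, a firm contact bar (70 wide, 22 high) on two screws stands 3 to 18 mm out, different each time, not measured. Origin: middle of the lower edge of the plate's face (not the bar's), at bed-top height; axes as the bed's.
- oil_can: Bystander: upright grey can, 60 mm across, 115 mm high; origin at the centre of its base.
- screwdriver: Bystander: screwdriver lying on the table, about 200 mm long along its x.
- bar_offcut: Bystander: aluminium flat bar offcut, 120 by 40 by 12 mm, lying flat; origin at the centre of its underside.
Mind the look-alikes: they are no part of the job. Leave any white look-alike of the bed alone.

How it is judged:
On the way, in this order (a step that is already met when the one before it is completed fails the run):
1. the piece stands upright with its foot square against the bed's step (gap under 3 mm, square within 0.06 rad) (angle between piece's own z axis and vertical below 0.08 rad and x of piece in the frame of bed between -0.033 and -0.027 m and angle between the x axis of piece and the x axis of bed, either way round below 0.06 rad), for 0.2 s.
2. the piece has been tipped over the step and lies at rest on the bed (angle between the z axis of piece and the x axis of bed, either way round below 0.2 rad and angle between piece's own x axis and vertical above 3.05 rad and linear speed of piece below 0.01 m/s and angular speed of piece below 0.1 rad/s), for 0.2 s.
3. the piece's end is pressed against the end stop with more than 4 N for 0.4 s (contact force between piece and stop above 4 N and x of piece_top in the frame of stop above -0.0205 m), for 0.4 s.
At the end, for the whole second after the job is handed in: The piece lies at rest on the bed on the side that faced the step, its long direction along the bed within 0.06 rad, within 30 mm of the centre line, its end up at the end stop's contact bar (no more than 20.5 mm from the plate behind the bar), where it was pressed home (angle between the z axis of piece and the x axis of bed, either way round below 0.06 rad and angle between piece's own x axis and vertical above 3.05 rad and height (world z) of piece_top between 0.036 and 0.044 m and y of piece in the frame of bed between -0.03 and 0.03 m and x of piece_top in the frame of stop above -0.0205 m and linear speed of piece below 0.01 m/s and angular speed of piece below 0.1 rad/s); the robot touches nothing.
It fails at once if the robot pushes the piece with more than 35 N (contact force between the arm and piece above 35 N).
It fails at once if the fingers push the piece with more than 35 N (contact force between the fingers and piece above 35 N).
It fails at once if a bystander is moved more than 20 mm (distance of any of oil_can, screwdriver, bar_offcut from where it was at the start of the episode above 0.02 m).
It also fails if it takes over 72 s, if anything falls off the work surface, if the arm or the gripper's body presses on something with over 40 N, if the wrist force passes 120 N, or if a joint passes its speed limit or range.

## Working session

There is one attempt and no reset: what is moved stays moved. The work goes in short steps, Python scripts to look and compute and a tool call to move; the robot and the scene stay as the last step left them, time stands still between calls to the robot, and variables do not carry over. Pictures are saved under pics/ and viewed, and the job is handed in when it is done.

Besides the shell and the picture viewer there is one more tool, called by a JSON object that holds its "name" and its "arguments". apply_moves: Moves the arm, as the interface text tells. Its arguments: {"type":"object","properties":{"moves":{"type":"array","items":{"type":"array","items":{"type":"number"}}},"newtons":{"type":"number"}},"required":["moves"]}

```bash
ls; mkdir -p pics; cat > h.py <<'E'
import numpy as np, cv2
from station import arm, eyes, job, outline_of
def save(f,n): cv2.imwrite('pics/'+n,f['color'][:,:,::-1])
def cloud(f):
    z=f['z_map'];K=f['camera_matrix'];T=f['extrinsics']
    v,u=np.mgrid[:z.shape[0],:z.shape[1]]
    x=(u-K[0,2])/K[0,0]*z;y=(v-K[1,2])/K[1,1]*z
    P=np.stack([x,-y,-z,np.ones_like(z)],-1)@T.T
    P=P[...,:3];P[z==0]=np.nan
    return P
E
python3 - <<'E'
from h import *
for n in ['scene','top','wrist']:
    f=eyes.grab_frame(n);save(f,n+'0.png');print(n,f.keys());print(f['camera_matrix'],f['extrinsics'])
    np.savez('pics/'+n+'0.npz',P=cloud(f),c=f['color'])
    for l in ['piece','bed','stop','oil_can','screwdriver','bar_offcut']:
        for r in outline_of(l,f):
            P=cloud(f)[r['region']]
            print(l,round(r['score'],2),r['extent'],np.nanmedian(P,0).round(3),np.nanmin(P,0).round(3),np.nanmax(P,0).round(3))
print(arm.get_state())
E
```

```text
pics
scene dict_keys(['color', 'z_map', 'camera_matrix', 'extrinsics', 'shot'])
[[384.91497675   0.         273.31700602]
 [  0.         384.91497675 211.70676188]
 [  0.           0.           1.        ]] [[-0.16266396 -0.74155046  0.65087891  1.07495923]
 [ 0.9866612  -0.11801464  0.11212594  0.10090948]
 [-0.00633381  0.66043582  0.75085579  0.7810085 ]
 [ 0.          0.          0.          1.        ]]
piece 0.97 [233.5, 193.6, 271.1, 241.4] [ 0.486 -0.056  0.08 ] [ 0.351 -0.123 -0.002] [ 0.505 -0.014  0.094]
bed 0.91 [343.0, 172.2, 409.1, 230.2] [0.325 0.251 0.011] [ 0.2    0.16  -0.002] [0.427 0.341 0.016]
bed 0.67 [225.1, 245.9, 283.5, 330.3] [ 0.616 -0.029  0.011] [ 0.513 -0.115  0.001] [0.74  0.065 0.046]
stop 0.61 [233.1, 282.3, 274.8, 315.4] [ 0.684 -0.011  0.035] [ 0.637 -0.065  0.008] [0.713 0.036 0.05 ]
oil_can 0.63 [383.7, 226.7, 420.5, 280.2] [0.549 0.292 0.09 ] [ 0.4    0.268 -0.002] [0.56  0.363 0.119]
screwdriver 0.61 [139.0, 191.3, 162.7, 234.4] [ 0.447 -0.349  0.024] [ 0.4   -0.391  0.006] [ 0.529 -0.276  0.03 ]
bar_offcut 0.69 [91.1, 286.5, 148.9, 327.3] [ 0.7
[... 1731 characters left out ...]
322 0.304 0.012] [ 0.207  0.269 -0.   ] [0.384 0.338 0.015]
{'t': 1.05, 'q': array([ 1.41513240e+00,  3.58600005e-01,  1.19151552e-02, -3.96767213e-06,
       -1.22411279e+00, -2.88088473e-01]), 'qd': array([-0.00196367, -0.00013051, -0.00035569, -0.00049101,  0.00150706,
       -0.00013093]), 'joint_efforts': array([-1.03068181e-03, -5.82390225e+01,  2.93308550e+01,  7.00271800e+00,
        1.23801155e-02, -2.60337254e-05]), 'eef_pos': array([0.28981214, 0.60959618, 0.22656713]), 'ee_rot': array([ 3.14159034e+00,  3.20531025e-06, -4.43753752e-01]), 'force': array([ 0.19953322, -0.63372149, -0.64799607]), 'moment': array([-0.02042251,  0.03811556,  0.01914905]), 'width': 0.08749492202035122}
```

View pics/top0.png

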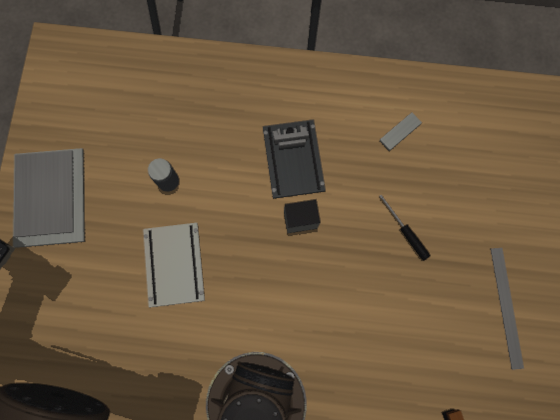

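View pics/scene0.png

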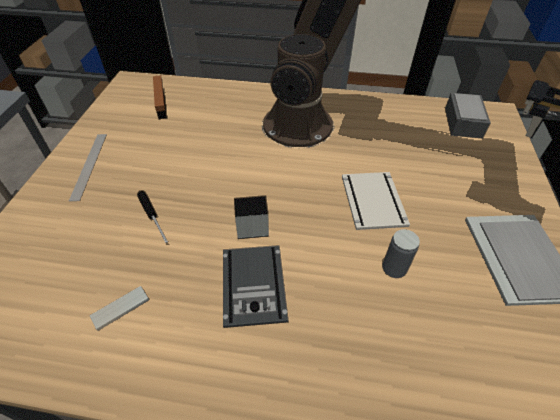

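```bash
python3 - <<'E'
from h import *
import cv2
for n in ['top','scene']:
    f=eyes.grab_frame(n);P=cloud(f)
    z=P[...,2]
    inb=(P[...,0]>.4)&(P[...,0]<.76)&(P[...,1]>-.15)&(P[...,1]<.1)
    def rect(m,nm):
        m=cv2.morphologyEx(m.astype(np.uint8),cv2.MORPH_OPEN,np.ones((2,2)))>0
        pts=P[m][:,:2].astype(np.float32)
        r=cv2.minAreaRect(pts*1000); print(n,nm,m.sum(),r,np.median(P[m],0).round(4))
        print(np.round(cv2.boxPoints(r)).tolist())
    rect(inb&(z>.08)&(z<.1),'piecetop')
    rect(inb&(z>.006)&(z<.02)&(P[...,0]>.5),'bed')
    rect(inb&(z>.038)&(z<.055)&(P[...,0]>.6),'stopplate')
    rect(inb&(z>.027)&(z<.038)&(P[...,0]>.6),'bar')
E
```

```text
top piecetop 811 ((472.7054138183594, -67.14244842529297), (67.83576965332031, 94.27220916748047), 19.199979782104492) [nan nan nan]
[[425.0, -34.0], [456.0, -123.0], [520.0, -101.0], [489.0, -11.0]]
top bed 2979 ((623.99609375, -30.84880828857422), (197.21995544433594, 140.12628173828125), 14.692341804504395) [nan nan nan]
[[511.0, 12.0], [546.0, -124.0], [737.0, -74.0], [702.0, 62.0]]
top stopplate 249 ((669.0053100585938, -22.093490600585938), (31.731624603271484, 95.16371154785156), 20.11805534362793) [ 0.669  -0.0188  0.0427]
[[638.0, 17.0], [670.0, -72.0], [700.0, -61.0], [668.0, 28.0]]
top bar 129 ((681.8433837890625, -16.80268096923828), (59.69305419921875, 62.559104919433594), 9.723005294799805) [ 0.6907 -0.0156  0.0329]
[[647.0, 9.0], [658.0, -53.0], [717.0, -43.0], [706.0, 19.0]]
scene piecetop 698 ((424.7919921875, -67.60092163085938), (146.4285430908203, 79.05801391601562), 12.780871391296387) [nan nan nan]
[[345.0, -45.0], [362.0, -122.0], [505.0, -90.0], [487.0, -13.0]]
scene bed 3836 ((608.6396484375, -26.522659301757812), (239.02784729003906, 139.744873046875), 14.183601379394531) [nan nan nan]
[[476.0, 12.0], [510.0, -124.0], [742.0, -65.0], [707.0, 71.0]]
scene stopplate 417 ((673.8049926757812, -6.413280487060547), (41.98595428466797, 94.86972045898438), 38.327396392822266) [nan nan nan]
[[628.0, 18.0], [687.0, -57.0], [720.0, -31.0], [661.0, 44.0]]
scene bar 298 ((687.63818359375, -5.277988433837891), (26.38880729675293, 88.82526397705078), 21.522850036621094) [nan nan nan]
[[659.0, 31.0], [692.0, -51.0], [716.0, -42.0], [684.0, 41.0]]
```

```bash
python3 - <<'E'
import cv2,numpy as np
a=cv2.imread('pics/top0.png')[100:250,240:350];b=cv2.imread('pics/scene0.png')[185:335,210:300]
a=np.clip(a.astype(float)*1.8,0,255).astype(np.uint8);b=np.clip(b.astype(float)*1.8,0,255).astype(np.uint8)
cv2.imwrite('pics/c1.png',np.hstack([cv2.resize(a,None,fx=4,fy=4,interpolation=2),cv2.resize(b,None,fx=4,fy=4,interpolation=2)]))
E
```

```text
(no output)
```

View pics/c1.png

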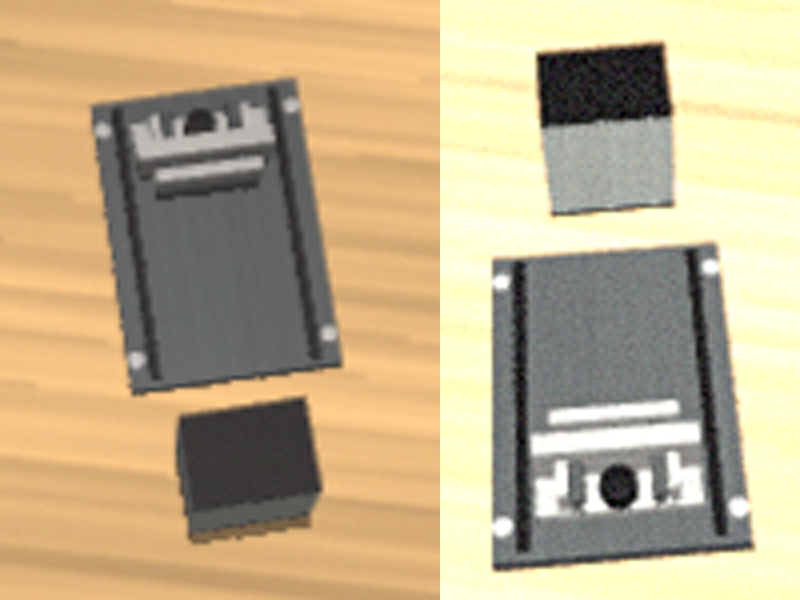

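```bash
cat >> h.py <<'E'
def ray(f,uv,z):
    K=f['camera_matrix'];T=f['extrinsics']
    uv=np.atleast_2d(np.array(uv,float))
    d=np.stack([(uv[:,0]-K[0,2])/K[0,0],-(uv[:,1]-K[1,2])/K[1,1],-np.ones(len(uv))],-1)@T[:3,:3].T
    o=T[:3,3]
    return o+d*((z-o[2])/d[:,2])[:,None]
E
python3 - <<'E'
from h import *
def yaw(a,b): d=b-a; return np.arctan2(d[1],d[0])
for n,c in [('top',dict(o=(240,100),x0=0,bed=[(92,105),(297,78),(340,364),(133,391)],pt=[(178,420),(304,398),(321,489),(190,512)],bar=[(154,172),(263,157),(265,166),(156,181)],pl=[(130,140),(275,122)])),
 ('scene',dict(o=(210,185),x0=440,bed=[(752,546),(494,567),(492,259),(716,242)],pt=[(672,115),(542,127),(538,55),(663,43)],bar=[(678,412),(549,424),(549,413),(678,401)],pl=[(700,438),(532,453)]))]:
    f=eyes.grab_frame(n)
    g=lambda L,z:ray(f,[(c['o'][0]+(x-c['x0'])/4,c['o'][1]+y/4) for x,y in L],z)
    # order: far-left, far-right, near-right, near-left as seen top
    b=g(c['bed'],.01);p=g(c['pt'],.09);r=g(c['bar'],.032);pl=g(c['pl'],.045)
    if n=='scene': pass
    print(n,'bed',b[:,:2].round(4).tolist(),'yaws',[round(x,3) for x in (yaw(b[3],b[0]),yaw(b[2],b[1]),yaw(b[2],b[3])-np.pi/2,yaw(b[1],b[0])-np.pi/2)],'stepmid',(b[2]+b[3])[:2]/2)
    print(' piece',p[:,:2].round(4).tolist(),'yaws',[round(x,3) for x in (yaw(p[3],p[0]),yaw(p[2],p[1]),yaw(p[2],p[3])-np.pi/2,yaw(p[1],p[0])-np.pi/2)],'c',p.mean(0)[:2])
    print(' bar',r[:,:2].round(4).tolist(),'pl',pl[:,:2].round(4).tolist())
E
```

```text
top bed [[0.7044, 0.0636], [0.739, -0.0715], [0.5446, -0.1185], [0.5114, 0.0142]] yaws [np.float64(0.251), np.float64(0.237), np.float64(0.245), np.float64(0.251)] stepmid [ 0.52803582 -0.0521582 ]
 piece [[0.4783, -0.0171], [0.5007, -0.0924], [0.4454, -0.108], [0.4224, -0.0304]] yaws [np.float64(0.234), np.float64(0.276), np.float64(0.288), np.float64(0.289)] c [ 0.46169371 -0.06198282]
 bar [[0.6546, 0.0164], [0.6729, -0.0537], [0.6669, -0.0556], [0.6486, 0.0145]] pl [[0.6702, 0.0341], [0.6931, -0.0587]]
scene bed [[0.7093, 0.0674], [0.7428, -0.0656], [0.5489, -0.1161], [0.5144, 0.0178]] yaws [np.float64(0.249), np.float64(0.255), np.float64(0.252), np.float64(0.247)] stepmid [ 0.53160801 -0.04913318]
 piece [[0.4843, -0.0137], [0.5057, -0.088], [0.449, -0.1037], [0.4269, -0.0294]] yaws [np.float64(0.266), np.float64(0.27), np.float64(0.29), np.float64(0.28)] c [ 0.46648128 -0.05872855]
 bar [[0.6483, 0.0172], [0.6669, -0.0514], [0.6602, -0.053], [0.6414, 0.016]] pl [[0.6694, 0.033], [0.6924, -0.0538]]
```

{"name": "apply_moves", "arguments": {"moves": [[-0.35,0,0,0,-0.1153],[-0.35,0,0,0,-0.1153],[-0.35,0,0,0,-0.1153],[-0.35,0,0,0,-0.1153],[-0.35,0,0,0,-0.1153],[-0.35,0,0,0,-0.1153],[-0.35,-0.003,0.038,0,0],[-0.35,-0.003,0.038,0,0],[-0.35,-0.003,0.038,0,0],[-0.35,-0.003,0.038,0,0],[-0.35,-0.003,0.038,0,0],[-0.35,-0.003,0.038,0,0]]}}

```text
t: 2.25
eef_pos: [0.3284, 0.3823, 0.2266]
ee_rot: [-3.141, -0.0, 0.248]
force: [0.2, -0.3, 0.6]
width: 0.0283
```

{"name": "apply_moves", "arguments": {"moves": [[-0.35,-0.003,0.038,0,0],[-0.35,-0.003,0.038,0,0],[-0.35,-0.003,0.038,0,0],[-0.35,-0.003,0.038,0,0],[-0.35,-0.003,0.038,0,0],[-0.35,-0.003,0.038,0,0],[-0.35,-0.003,0.038,0,0],[-0.35,-0.003,0.038,0,0],[-0.35,-0.003,0.038,0,0],[-0.35,-0.003,0.038,0,0],[-0.35,0,0.038,0,0],[-0.35,0,0.038,0,0]]}}

```text
t: 3.25
eef_pos: [0.4112, -0.0672, 0.2273]
ee_rot: [-3.142, -0.002, 0.248]
force: [1.3, 1.4, 0.3]
width: 0.0285
```

```bash
python3 - <<'E'
from h import *
f=eyes.grab_frame('wrist');np.savez('pics/w1.npz',**{k:f[k] for k in f})
print(arm.get_state()['eef_pos'],arm.get_state()['ee_rot'])
c=np.clip(f['color'].astype(float)*1.6,0,255).astype(np.uint8)
cv2.imwrite('pics/w1.png',c[:,:,::-1])
E
```

```text
[ 0.4119336  -0.07223821  0.22688923] [ 3.14010946e+00 -1.09882801e-04  2.44665517e-01]
```

View pics/w1.png

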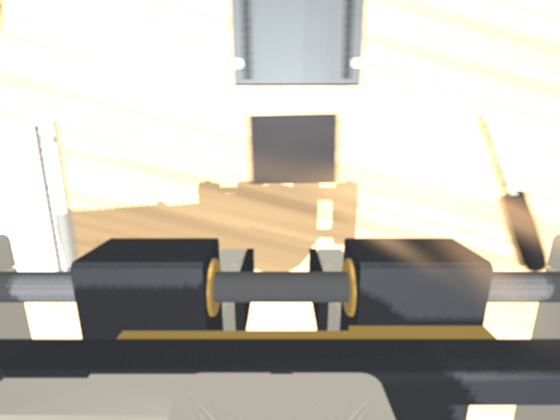

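```bash
python3 - <<'E'
from h import *
f=dict(np.load('pics/w1.npz'))
R=np.array([[np.cos(.248),np.sin(.248)],[-np.sin(.248),np.cos(.248)]])
t=np.array([.4119,-.0722])
for n,L,z in [('piece',[(251,116),(335,115),(337,183),(252,183)],.09),('step',[(233,83),(362,84)],.01)]:
    p=ray(f,L,z)[:,:2];print(n,p.round(4).tolist(),'rel tool',((p-t)@R.T).round(4).tolist())
g=cv2.cvtColor(f['color'],cv2.COLOR_RGB2GRAY)
print(g[105:125,290],g[175:195,290],g[75:92,290],g[150,244:260],g[150,328:344])
E
```

```text
piece [[0.4847, -0.0215], [0.5035, -0.0924], [0.4467, -0.1113], [0.4275, -0.0355]] rel tool [[0.0831, 0.0313], [0.0839, -0.0421], [0.0241, -0.0464], [0.0242, 0.0318]]
step [[0.5154, 0.0127], [0.5487, -0.1231]] rel tool [[0.1212, 0.0569], [0.1202, -0.0829]]
[215 215 215 215 215 217 218 219 217 190 134  88  75  75  76  76  77  75
  75  75] [ 86  87  86  87  86  84  86 114 161 195 195 171 142 127 127 127 127 128
 129 128] [135 136 135 136 137 136 137 130 111 118 174 217 225 225 225 226 225] [209 201 194 185 171 158 144 131 113  89  76  75  75  74  74  74] [ 69  71  70  70  70  79 102 127 143 160 176 187 197 206 214 218]
```

{"name": "apply_moves", "arguments": {"moves": [[-0.35,0,0.006,0,0],[-0.35,0,0,0.025,0],[-0.35,0,0,0.025,0],[-0.35,0,0,0.025,0],[-0.35,0,0,0.025,0],[-0.35,0,0,0.025,0],[-0.35,0,0,0.025,0],[-0.35,0,0,0.025,0],[-0.35,0,0,0.0115,0],[-0.35,0,0,0.01,0],[-0.35,0,0,0,0]]}}

```text
t: 4.22
eef_pos: [0.4115, -0.0705, 0.0285]
ee_rot: [-3.142, 0.003, 0.249]
force: [-0.0, 1.1, 0.9]
width: 0.0287
```

{"name": "apply_moves", "arguments": {"moves": [[-0.35,0.003,0,0,0],[-0.35,0.003,0,0,0],[-0.35,0.003,0,0,0],[-0.35,0.002,0,0,0],[-0.35,0.002,0,0,0],[-0.35,0.002,0,0,0],[-0.35,0.002,0,0,0],[-0.35,0.002,0,0,0],[-0.35,0.002,0,0,0]]}}

```text
t: 4.97
eef_pos: [0.4329, -0.0661, 0.0301]
ee_rot: [3.142, 0.0, 0.248]
force: [-3.7, -0.2, 1.7]
width: 0.0283
```

```bash
cat > look.py <<'E'
from h import *
import sys
ims=[]
for n,(y0,y1,x0,x1) in [('top',(100,250,240,350)),('scene',(185,335,210,300))]:
    f=eyes.grab_frame(n);c=np.clip(f['color'][y0:y1,x0:x1].astype(float)*1.8,0,255).astype(np.uint8)
    ims.append(cv2.resize(c,None,fx=4,fy=4,interpolation=2))
cv2.imwrite('pics/'+sys.argv[1]+'.png',np.hstack(ims)[:,:,::-1])
s=arm.get_state();print(s['t'],s['eef_pos'],s['ee_rot'],s['force'],s['moment'])
E
python3 look.py l1
```

```text
5.0667 [ 0.43353694 -0.06587238  0.03002209] [ 3.14153161e+00 -4.52544373e-04  2.47953023e-01] [-1.5215532  -0.3870633  -0.49855808] [-0.24671376  0.23823402 -0.03365801]
```

View pics/l1.png

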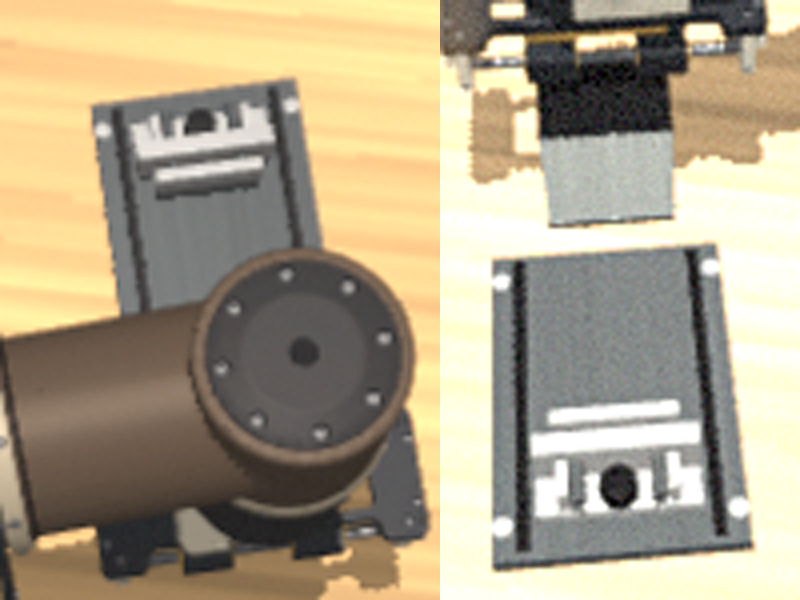

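```bash
cat >> h.py <<'E'
B=np.array([.5303,-.0503]);th=.249
RB=np.array([[np.cos(th),np.sin(th)],[-np.sin(th),np.cos(th)]])
def bedf(p): return (np.asarray(p)[...,:2]-B)@RB.T
def sc(f,L,z): return ray(f,[(210+(x-440)/4,185+y/4) for x,y in L],z)
E
python3 - <<'E'
from h import *
f=eyes.grab_frame('scene')
for nm,L,z in [('foot',[(551,227),(673,217)],0),('step',[(492,259),(716,242)],.01),('foot0',[(553,214),(674,205)],0)]:
    print(nm,bedf(sc(f,L,z)).round(4).tolist())
print(bedf(arm.get_state()['eef_pos']))
E
```

```text
foot [[-0.0271, -0.0322], [-0.028, 0.0453]]
step [[0.0018, -0.0683], [0.0013, 0.0699]]
foot0 [[-0.0373, -0.0306], [-0.0375, 0.0467]]
[-0.0976301   0.00877087]
```

{"name": "apply_moves", "arguments": {"moves": [[-0.35,0.002,0,0,0],[-0.35,0.0025,0,0,0],[-0.35,0.0025,0,0,0],[-0.35,0.0025,0,0,0],[-0.35,0.0025,0,0,0],[-0.35,0.0025,0,0,0],[-0.35,0.0025,0,0,0],[-0.35,0.0025,0,0,0],[-0.35,0.0025,0,0,0],[-0.35,0.0015,0,0,0],[-0.35,0.001,0,0,0],[-0.35,0.001,0,0,0]]}}

```text
t: 6.12
eef_pos: [0.4578, -0.0597, 0.03]
ee_rot: [-3.142, 0.0, 0.248]
force: [-1.8, -1.6, -1.0]
width: 0.0281
```

{"name": "apply_moves", "arguments": {"moves": [[-0.35,0.001,0,0,0],[-0.35,0.001,0,0,0]]}}

```text
t: 6.28
eef_pos: [0.459, -0.0594, 0.03]
ee_rot: [3.142, 0.001, 0.248]
force: [-6.4, -0.8, 3.8]
width: 0.0287
```

{"name": "apply_moves", "arguments": {"moves": [[-0.35,0.0007,0,0,0],[-0.35,0.0007,0,0,0]]}}

```text
t: 6.45
eef_pos: [0.4591, -0.0594, 0.0299]
ee_rot: [-3.142, 0.003, 0.248]
force: [-9.1, -1.6, 6.8]
width: 0.0281
```

{"name": "apply_moves", "arguments": {"moves": [[-0.35,0.0003,0,0,0],[-0.35,0,0,0,0],[-0.35,0,0,0,0]]}}

```text
t: 6.7
eef_pos: [0.4591, -0.0594, 0.0298]
ee_rot: [-3.142, 0.004, 0.248]
force: [-8.4, -1.2, 5.6]
width: 0.0287
```

```bash
python3 look.py l2
```

```text
6.8 [ 0.45914405 -0.05940443  0.02980418] [-3.14153662  0.00377389  0.24780719] [-7.73153528 -1.47288529  5.81352157] [-0.35747422  2.70064492  0.15195308]
```

View pics/l2.png

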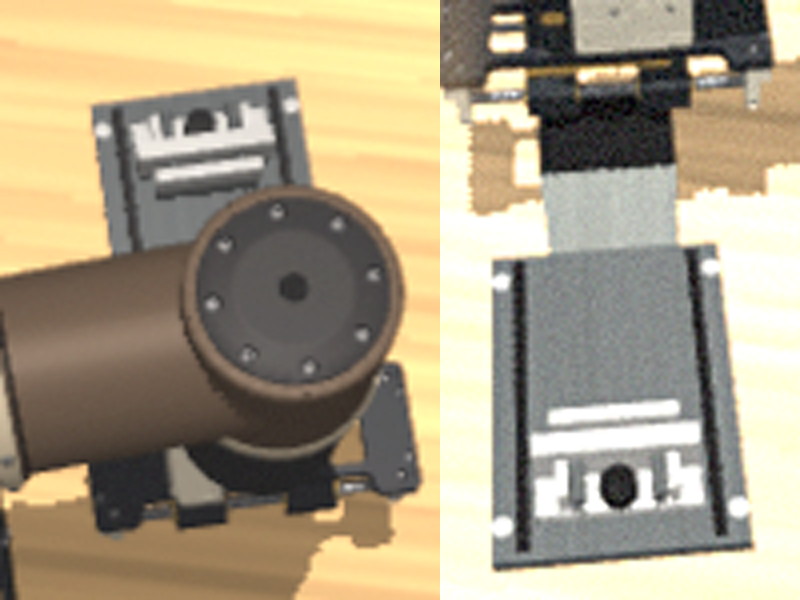

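{"name": "apply_moves", "arguments": {"moves": [[-0.35,-0.003,0,0,0],[-0.35,-0.001,0,-0.012,0],[-0.35,0,0,-0.015,0],[-0.35,0,0,-0.015,0],[-0.35,0,0,0,0],[-0.35,0,0,0,0]]}}

```text
t: 7.3
eef_pos: [0.4586, -0.0595, 0.0731]
ee_rot: [-3.142, -0.003, 0.248]
force: [0.0, 0.0, 0.1]
width: 0.0286
```

```bash
python3 look.py l3; python3 - <<'E'
import numpy as np
from h import *
print(bedf(arm.get_state()['eef_pos']))
p=np.array([-.06,.062]);q=p
for d in range(4,65,4):
    t=np.radians(d);n=np.array([p[0]*np.cos(t)+p[1]*np.sin(t),-p[0]*np.sin(t)+p[1]*np.cos(t)])
    print(d,((n-q)*1000).round(1),((n-p)*1000).round(1));q=n
E
```

```text
7.4 [ 0.45805182 -0.05952039  0.07214511] [-3.14148327e+00 -1.67583809e-03  2.48017635e-01] [-1.20340068  0.27951749 -0.04295709] [-0.04422468  0.00245053  0.00510066]
[-0.07229222  0.00886845]
4 [4.5 4. ] [4.5 4. ]
8 [4.7 3.7] [9.2 7.7]
12 [5.  3.4] [14.2 11.1]
16 [5.2 3. ] [19.4 14.1]
20 [5.4 2.6] [24.8 16.8]
24 [5.6 2.3] [30.4 19. ]
28 [5.7 1.9] [36.1 20.9]
32 [5.8 1.5] [42.  22.4]
36 [5.9 1.1] [47.9 23.4]
40 [6.  0.6] [53.9 24.1]
44 [6.  0.2] [59.9 24.3]
48 [ 6.  -0.2] [65.9 24.1]
52 [ 6.  -0.6] [71.9 23.5]
56 [ 5.9 -1. ] [77.8 22.4]
60 [ 5.8 -1.5] [83.7 21. ]
64 [ 5.7 -1.9] [89.4 19.1]
```

View pics/l3.png

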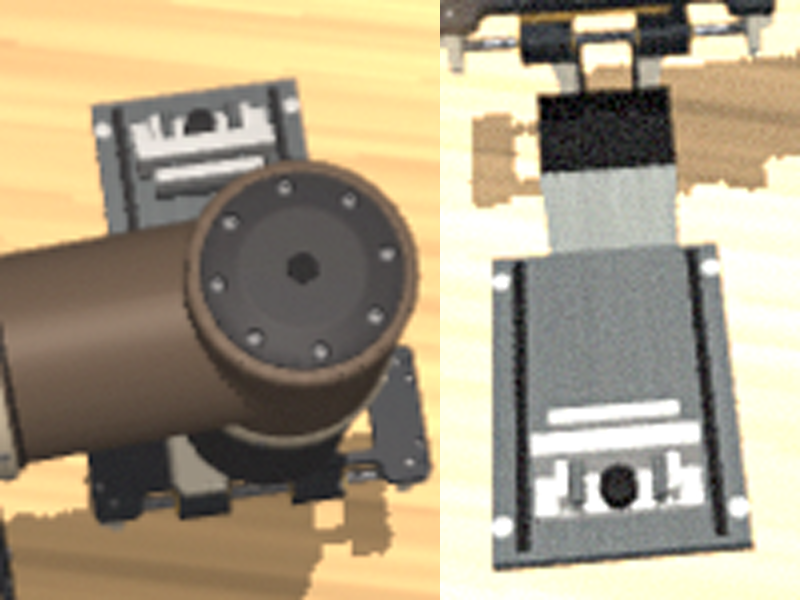

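```bash
python3 - <<'E'
from h import *
f=eyes.grab_frame('scene')
for nm,L,z in [('top',[(540,97),(667,87),(674,164),(541,173)],.09),('top0',[(538,55),(663,43),(672,115),(542,127)],.09),('step',[(492,259),(716,242)],.01)]:
    print(nm,bedf(sc(f,L,z)).round(4).tolist())
E
```

```text
top [[-0.0571, -0.0312], [-0.0582, 0.0455], [0.0021, 0.0451], [0.0018, -0.0318]]
top0 [[-0.0919, -0.0318], [-0.0951, 0.0457], [-0.0355, 0.0468], [-0.0331, -0.0305]]
step [[0.0018, -0.0683], [0.0013, 0.0699]]
```

{"name": "apply_moves", "arguments": {"moves": [[-0.35,0.002,0,0,0],[-0.35,0.0015,0,0,0],[-0.35,0.001,0,-0.0007,0],[-0.35,0.0023,0,-0.002,0],[-0.35,0.0023,0,-0.002,0]]}}

```text
t: 7.87
eef_pos: [0.4664, -0.0575, 0.0767]
ee_rot: [3.142, 0.0, 0.248]
force: [-1.2, -1.4, -0.9]
width: 0.0282
```

{"name": "apply_moves", "arguments": {"moves": [[-0.35,0.0023,0,-0.0018,0],[-0.35,0.0024,0,-0.0019,0],[-0.35,0.0025,0,-0.0017,0],[-0.35,0.0025,0,-0.0017,0]]}}

```text
t: 8.2
eef_pos: [0.4763, -0.0549, 0.0842]
ee_rot: [-3.142, -0.001, 0.248]
force: [-1.2, 0.2, -0.2]
width: 0.0285
```

```bash
python3 look.py l4
```

```text
8.3 [ 0.47655475 -0.05488588  0.08427937] [ 3.14150697e+00 -1.11314957e-03  2.48192932e-01] [-1.10739021 -0.86290827  0.06535228] [-0.04576872  0.43705086  0.06814652]
```

View pics/l4.png

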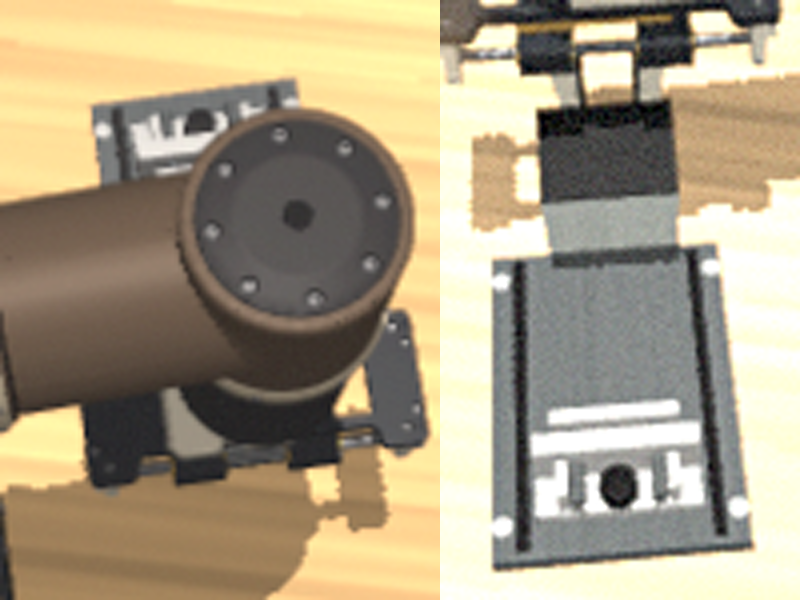

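{"name": "apply_moves", "arguments": {"moves": [[-0.35,0.0026,0,-0.0015,0],[-0.35,0.0026,0,-0.0015,0],[-0.35,0.0027,0,-0.0013,0],[-0.35,0.0027,0,-0.0013,0],[-0.35,0.0028,0,-0.0012,0],[-0.35,0.0028,0,-0.0012,0],[-0.35,0.0029,0,-0.001,0],[-0.35,0.0029,0,-0.001,0]]}}

```text
t: 8.97
eef_pos: [0.4975, -0.0496, 0.094]
ee_rot: [3.142, -0.0, 0.248]
force: [-1.2, -0.7, -0.4]
width: 0.0286
```

```bash
python3 look.py l5
```

```text
9.0667 [ 0.49780178 -0.04955924  0.09407799] [ 3.14144571e+00 -7.15370119e-04  2.48192368e-01] [ 0.21680565  0.02912594 -0.03526176] [-0.06165722  0.16238864 -0.00783788]
```

View pics/l5.png

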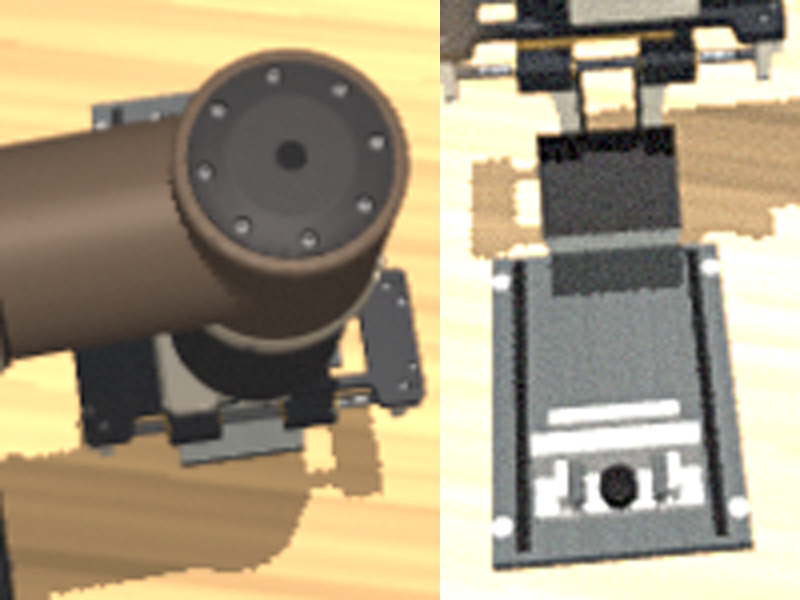

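{"name": "apply_moves", "arguments": {"moves": [[-0.35,0.0029,0,-0.0007,0],[-0.35,0.0029,0,-0.0007,0],[-0.35,0.003,0,-0.0005,0],[-0.35,0.003,0,-0.0005,0],[-0.35,0.003,0,-0.0003,0],[-0.35,0.003,0,-0.0001,0]]}}

```text
t: 9.57
eef_pos: [0.5147, -0.0453, 0.0967]
ee_rot: [3.142, -0.0, 0.248]
force: [-0.2, 0.6, -0.5]
width: 0.0283
```

```bash
python3 look.py l6
```

```text
9.6667 [ 0.51489942 -0.04520276  0.09666865] [ 3.14151421e+00 -3.15906903e-04  2.48085271e-01] [-0.99433274 -0.10584244 -0.88092605] [-0.09710619  0.0475412   0.0039994 ]
```

View pics/l6.png

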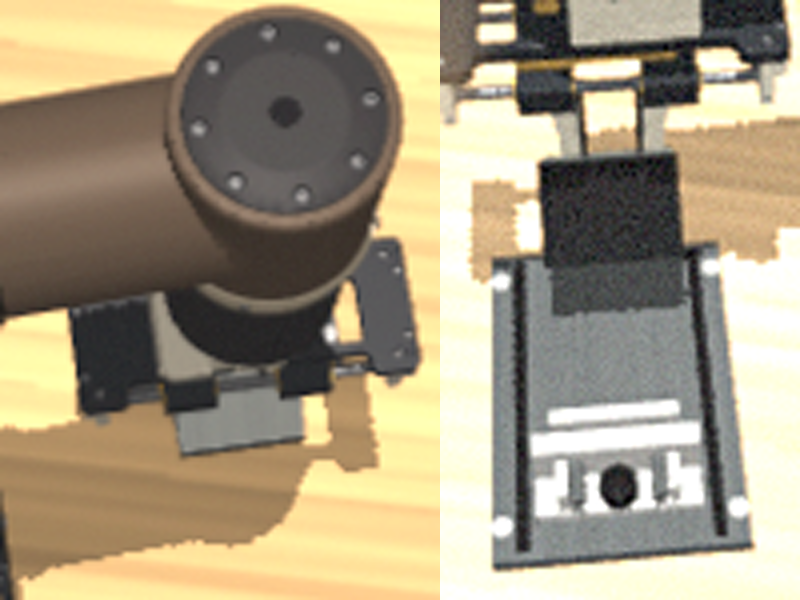

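Near balance; continue.

{"name": "apply_moves", "arguments": {"moves": [[-0.35,0.003,0,0,0],[-0.35,0.003,0,0.0001,0],[-0.35,0.003,0,0.0002,0],[-0.35,0.003,0,0.0003,0]]}}

```text
t: 10.0
eef_pos: [0.5263, -0.0423, 0.0961]
ee_rot: [3.142, -0.0, 0.248]
force: [0.3, -0.1, -0.1]
width: 0.0284
```

```bash
python3 look.py l7
```

```text
10.1 [ 0.52642003 -0.04228627  0.09597425] [ 3.14151860e+00 -9.54807654e-05  2.48069421e-01] [ 0.05478406 -0.38885976  0.5764682 ] [-0.12765521  0.00358837  0.02126951]
```

View pics/l7.png

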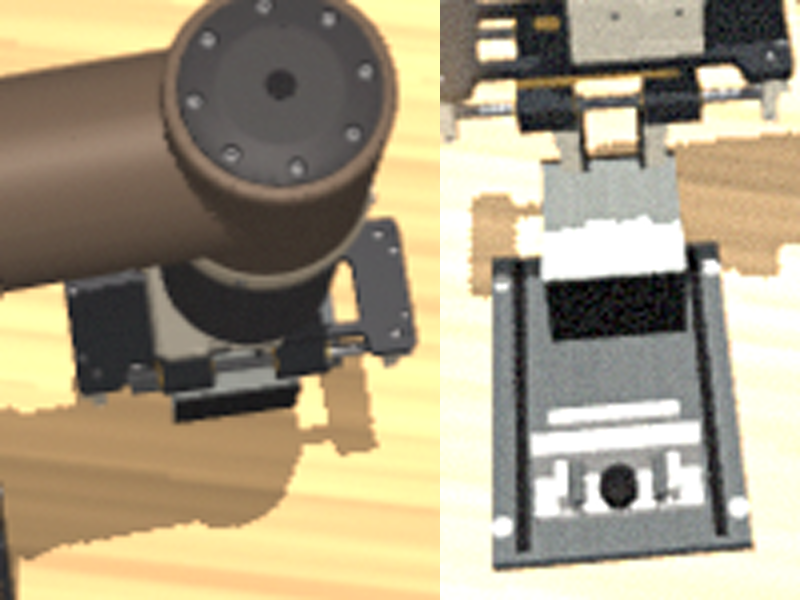

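{"name": "apply_moves", "arguments": {"moves": [[-0.35,0,0,-0.01,0],[-0.35,-0.008,0,-0.01,0],[-0.35,-0.015,0,0,0],[-0.35,-0.015,0,0,0],[-0.35,0,0,0,0],[-0.35,0,0,0,0]]}}

```text
t: 10.6
eef_pos: [0.4886, -0.0519, 0.1174]
ee_rot: [3.142, -0.002, 0.248]
force: [0.5, 0.2, -0.2]
width: 0.0284
```

```bash
python3 look.py l8; python3 - <<'E'
from h import *
f=eyes.grab_frame('scene')
for nm,L,z in [('front bottom',[(553,341),(687,330)],.01),('front top',[(541,283),(685,273)],.07),('step',[(492,259),(716,242)],.01),('bartop near',[(549,413),(678,401)],.032),('bartop far',[(678,412),(549,424)],.032)]:
    print(nm,bedf(sc(f,L,z)).round(4).tolist())
print(bedf(arm.get_state()['eef_pos']))
E
```

```text
10.7 [ 0.48960792 -0.05165632  0.11706579] [ 3.14142583e+00 -1.74803144e-03  2.48269861e-01] [-0.99351147 -0.1614086   0.15345192] [-0.07122722 -0.0630298   0.00097949]
front bottom [[0.0644, -0.0325], [0.0638, 0.0467]]
front top [[0.0646, -0.0347], [0.0651, 0.0461]]
step [[0.0018, -0.0683], [0.0013, 0.0699]]
bartop near [[0.1252, -0.0346], [0.1241, 0.0369]]
bartop far [[0.131, 0.0364], [0.1321, -0.0348]]
[-0.0397118   0.00870739]
```

View pics/l8.png

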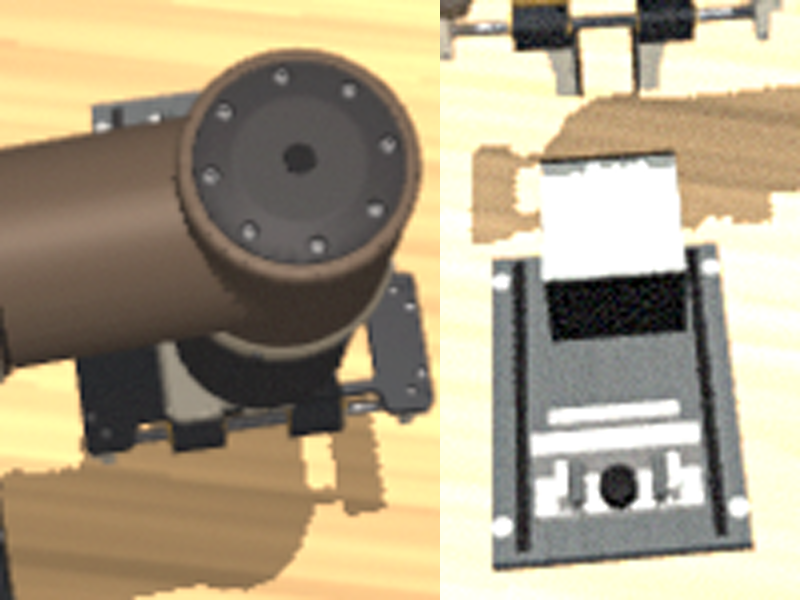

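{"name": "apply_moves", "arguments": {"moves": [[-0.35,-0.009,0.0024,0,0],[-0.35,0,0,0.02,0],[-0.35,0,0,0.02,0],[-0.35,0,0,0.02,0],[-0.35,0,0,0.02,0],[-0.35,0,0,0.012,0],[-0.35,0,0,0,0],[-0.35,0,0,0,0]]}}

```text
t: 11.42
eef_pos: [0.4804, -0.0566, 0.0237]
ee_rot: [3.141, 0.002, 0.248]
force: [0.5, 0.6, 0.6]
width: 0.0284
```

```bash
python3 look.py l9;python3 -c "
from h import *
print(bedf(arm.get_state()['eef_pos']))"
```

```text
11.5167 [ 0.48148205 -0.05623387  0.02481503] [ 3.14142985e+00 -8.65336616e-04  2.48249225e-01] [ 0.40232125 -0.70896414 -0.72706569] [-0.07357681  0.02946456 -0.05564625]
[-0.04877469  0.00627958]
```

View pics/l9.png

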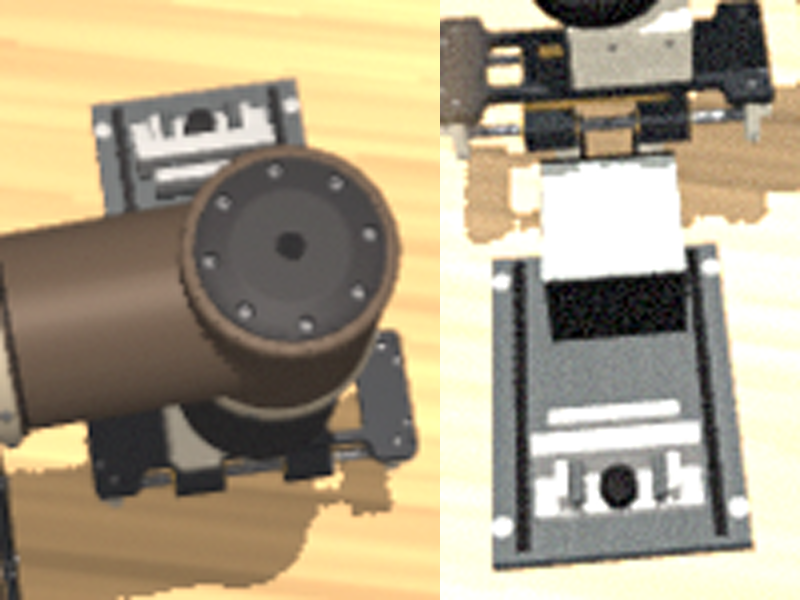

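{"name": "apply_moves", "arguments": {"moves": [[-0.35,0.003,0,0,0],[-0.35,0.003,0,0,0],[-0.35,0.002,0,0,0],[-0.35,0.002,0,0,0],[-0.35,0.002,0,0,0],[-0.35,0.003,0,0,0],[-0.35,0.003,0,0,0],[-0.35,0.003,0,0,0],[-0.35,0.003,0,0,0],[-0.35,0.003,0,0,0],[-0.35,0.003,0,0,0],[-0.35,0.003,0,0,0]]}}

```text
t: 12.52
eef_pos: [0.5133, -0.0481, 0.0239]
ee_rot: [-3.142, 0.0, 0.248]
force: [-2.2, -0.7, -0.6]
width: 0.0285
```

{"name": "apply_moves", "arguments": {"moves": [[-0.35,0.003,0,0,0],[-0.35,0.003,0,0,0],[-0.35,0.003,0,0,0],[-0.35,0.003,0,0,0],[-0.35,0.003,0,0,0],[-0.35,0.003,0,0,0],[-0.35,0.003,0,0,0],[-0.35,0.002,0,0,0],[-0.35,0.001,0,0,0]]}}

```text
t: 13.27
eef_pos: [0.5365, -0.0422, 0.0241]
ee_rot: [3.142, 0.0, 0.248]
force: [-2.2, -0.6, 1.4]
width: 0.0287
```

```bash
python3 look.py l10;python3 -c "
from h import *
print(bedf(arm.get_state()['eef_pos']))"
```

```text
13.3667 [ 0.53660504 -0.04219317  0.02416508] [ 3.14150768e+00 -5.38744530e-04  2.48188460e-01] [-0.6109202  0.1297218 -0.4645454] [-0.08982497  0.22252493 -0.04058604]
[0.00810839 0.00630303]
```

View pics/l10.png

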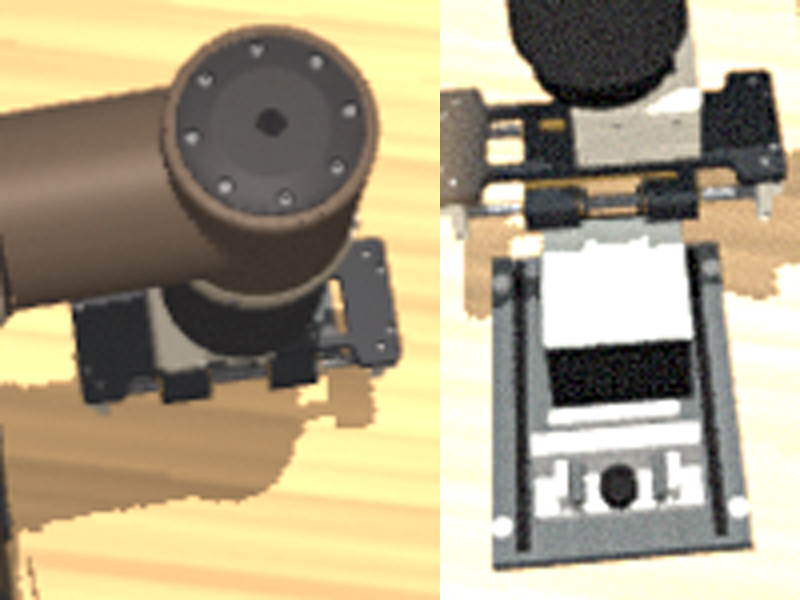

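{"name": "apply_moves", "arguments": {"moves": [[-0.35,0.0015,0,0,0],[-0.35,0.0015,0,0,0],[-0.35,0.0015,0,0,0],[-0.35,0.0015,0,0,0],[-0.35,0.0015,0,0,0],[-0.35,0.0015,0,0,0],[-0.35,0.001,0,0,0]]}}

```text
t: 13.95
eef_pos: [0.546, -0.0398, 0.0241]
ee_rot: [3.142, 0.0, 0.248]
force: [-3.5, -1.4, 2.1]
width: 0.0286
```

{"name": "apply_moves", "arguments": {"moves": [[-0.35,0.001,0,0,0],[-0.35,0.001,0,0,0]]}}

```text
t: 14.12
eef_pos: [0.5479, -0.0394, 0.0241]
ee_rot: [3.142, 0.0, 0.248]
force: [-3.8, -1.2, 2.3]
width: 0.0285
```

{"name": "apply_moves", "arguments": {"moves": [[-0.35,0.001,0,0,0],[-0.35,0.0007,0,0,0]]}}

```text
t: 14.28
eef_pos: [0.5496, -0.0389, 0.0241]
ee_rot: [3.142, -0.0, 0.248]
force: [-3.5, -1.5, 2.3]
width: 0.0284
```

{"name": "apply_moves", "arguments": {"moves": [[-0.35,0.0007,0,0,0],[-0.35,0.0007,0,0,0]]}}

```text
t: 14.45
eef_pos: [0.5509, -0.0386, 0.0241]
ee_rot: [3.142, 0.0, 0.248]
force: [-3.0, -1.5, 4.2]
width: 0.0284
```

{"name": "apply_moves", "arguments": {"moves": [[-0.35,0.0006,0,0,0],[-0.35,0.0006,0,0,0]]}}

```text
t: 14.62
eef_pos: [0.552, -0.0383, 0.0241]
ee_rot: [-3.142, -0.0, 0.248]
force: [-3.2, -0.9, 1.6]
width: 0.0285
```

{"name": "apply_moves", "arguments": {"moves": [[-0.35,0.0005,0,0,0],[-0.35,0.0005,0,0,0]]}}

```text
t: 14.78
eef_pos: [0.553, -0.038, 0.0241]
ee_rot: [-3.142, 0.0, 0.248]
force: [-3.1, -0.6, 3.1]
width: 0.0284
```

{"name": "apply_moves", "arguments": {"moves": [[-0.35,0.0005,0,0,0],[-0.35,0.0005,0,0,0]]}}

```text
t: 14.95
eef_pos: [0.5539, -0.0378, 0.024]
ee_rot: [-3.142, 0.0, 0.248]
force: [-3.2, -0.9, 3.5]
width: 0.0286
```

{"name": "apply_moves", "arguments": {"moves": [[-0.35,0.0005,0,0,0],[-0.35,0.0005,0,0,0]]}}

```text
t: 15.12
eef_pos: [0.5549, -0.0375, 0.0241]
ee_rot: [-3.142, -0.0, 0.248]
force: [-4.5, -0.7, 3.3]
width: 0.0286
```

{"name": "apply_moves", "arguments": {"moves": [[-0.35,0.0005,0,0,0],[-0.35,0.0005,0,0,0]]}}

```text
t: 15.28
eef_pos: [0.5556, -0.0374, 0.024]
ee_rot: [-3.142, 0.001, 0.248]
force: [-5.9, -1.2, 3.0]
width: 0.0287
```

```bash
python3 look.py l11;python3 -c "
from h import *
print(bedf(arm.get_state()['eef_pos']))"
```

```text
15.3833 [ 0.55568665 -0.03734768  0.02400979] [-3.14157615e+00  4.07304215e-04  2.47961474e-01] [-3.90081287 -0.76175868  3.28577351] [-0.42025279  1.43114315  0.01040568]
[0.02779561 0.00629671]
```

View pics/l11.png

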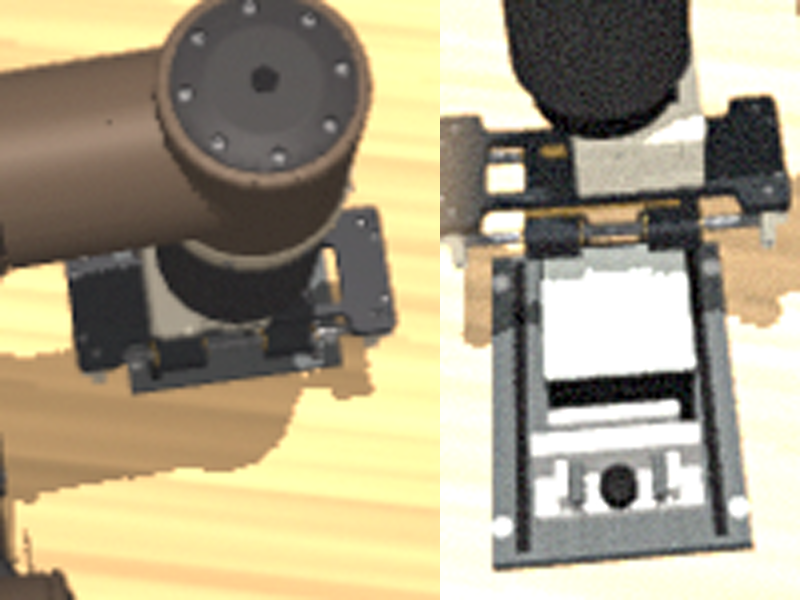

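Contact is starting; increase in small steps.

{"name": "apply_moves", "arguments": {"moves": [[-0.35,0.0005,0,0,0],[-0.35,0.0005,0,0,0]]}}

```text
t: 15.55
eef_pos: [0.5556, -0.0374, 0.0239]
ee_rot: [-3.141, 0.002, 0.248]
force: [-8.7, -2.2, 7.1]
width: 0.028
```

{"name": "apply_moves", "arguments": {"moves": [[-0.35,0.0005,0,0,0],[-0.35,0.0005,0,0,0]]}}

```text
t: 15.72
eef_pos: [0.5556, -0.0374, 0.0237]
ee_rot: [-3.141, 0.004, 0.248]
force: [-10.6, -1.7, 7.4]
width: 0.0286
```

{"name": "apply_moves", "arguments": {"moves": [[-0.35,0.0005,0,0,0],[-0.35,0.0005,0,0,0],[-0.35,0.0004,0,0,0]]}}

```text
t: 15.97
eef_pos: [0.5555, -0.0374, 0.0235]
ee_rot: [-3.141, 0.006, 0.247]
force: [-14.0, -2.7, 10.2]
width: 0.0287
```

{"name": "apply_moves", "arguments": {"moves": [[-0.35,0.0005,0,0,0],[-0.35,0.0005,0,0,0]]}}

```text
t: 16.13
eef_pos: [0.5555, -0.0375, 0.0234]
ee_rot: [-3.141, 0.008, 0.247]
force: [-17.3, -2.6, 12.9]
width: 0.0283
```

{"name": "apply_moves", "arguments": {"moves": [[-0.35,0.0002,0,0,0],[-0.35,0,0,0,0],[-0.35,0,0,0,0],[-0.35,0,0,0,0],[-0.35,0,0,0,0],[-0.35,0,0,0,0],[-0.35,0,0,0,0],[-0.35,0,0,0,0],[-0.35,0,0,0,0],[-0.35,0,0,0,0],[-0.35,0,0,0,0],[-0.35,0,0,0,0]]}}

```text
t: 17.13
eef_pos: [0.5555, -0.0375, 0.0234]
ee_rot: [-3.141, 0.008, 0.247]
force: [-17.1, -1.7, 12.3]
width: 0.0284
```

```bash
python3 look.py l12; python3 - <<'E'
from h import *
print(bedf(arm.get_state()['eef_pos']))
f=eyes.grab_frame('scene')
for nm,L,z in [('piece front top',[(545,384),(695,373)],.07),('bartop far',[(678,412),(549,424)],.032),('bar near',[(549,413),(678,401)],.032),('plate front top',[(700,427),(532,436)],.045)]:
    print(nm,bedf(sc(f,L,z)).round(4).tolist())
E
```

```text
17.2333 [ 0.55550067 -0.03747459  0.02333798] [-3.14115132  0.00836712  0.24709899] [-16.58768777  -2.80528785  11.46431251] [-0.6635583   5.57449352  0.24754056]
[0.02758409 0.00621954]
piece front top [[0.1299, -0.0339], [0.1303, 0.046]]
bartop far [[0.131, 0.0364], [0.1321, -0.0348]]
bar near [[0.1252, -0.0346], [0.1241, 0.0369]]
plate front top [[0.1487, 0.047], [0.1461, -0.0432]]
```

View pics/l12.png

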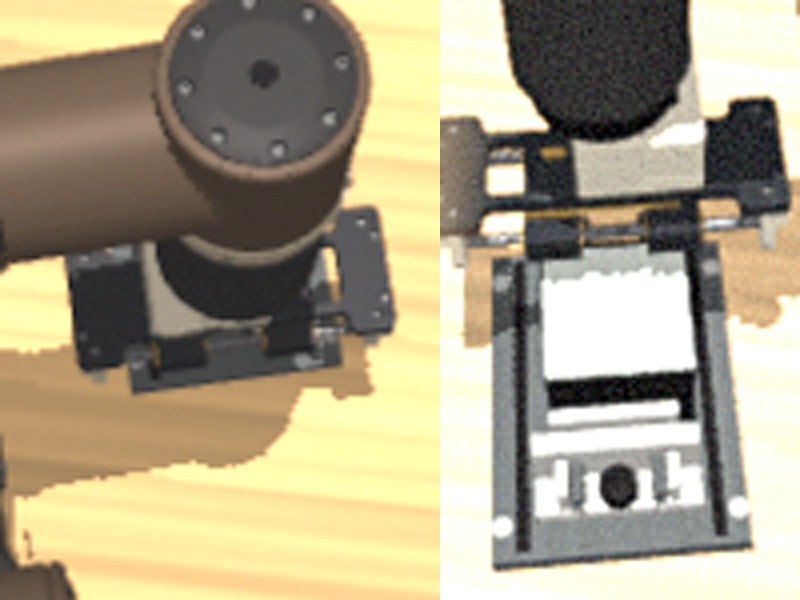

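{"name": "apply_moves", "arguments": {"moves": [[-0.35,-0.002,0,0,0],[-0.35,-0.002,0,0,0],[-0.35,-0.002,0,0,0],[-0.35,-0.003,0,0,0],[-0.35,-0.004,0,0,0],[-0.35,-0.005,0,0,0],[-0.35,-0.005,0,0,0],[-0.35,0,0,-0.02,0],[-0.35,0,0,-0.03,0],[-0.35,0,0,-0.03,0],[-0.35,-0.01,0,-0.03,0],[-0.35,-0.03,0,-0.03,0]]}}

```text
t: 18.28
eef_pos: [0.5018, -0.0511, 0.1649]
ee_rot: [3.141, -0.002, 0.249]
force: [1.0, 0.1, 0.7]
width: 0.0285
```

{"name": "apply_moves", "arguments": {"moves": [[-0.35,-0.03,0,-0.01,0],[-0.35,-0.03,0,0,0],[-0.35,-0.02,0,0,0],[-0.35,0,0,0,0],[-0.35,0,0,0,0]]}}

```text
t: 18.7
eef_pos: [0.4216, -0.0713, 0.1742]
ee_rot: [-3.142, -0.002, 0.248]
force: [0.6, 1.0, 0.2]
width: 0.0285
```

```bash
python3 look.py l13; python3 - <<'E'
from h import *
f=eyes.grab_frame('wrist');c=np.clip(f['color'].astype(float)*1.2,0,255).astype(np.uint8)
cv2.imwrite('pics/w2.png',c[:,:,::-1]);np.savez('pics/w2.npz',**{k:f[k] for k in f})
E
```

```text
18.8 [ 0.42287739 -0.07101666  0.1738471 ] [ 3.14143772e+00 -1.19780877e-03  2.48204595e-01] [0.25381821 0.16455342 0.52157396] [-0.04623133 -0.00087603 -0.00322564]
```

View pics/l13.png

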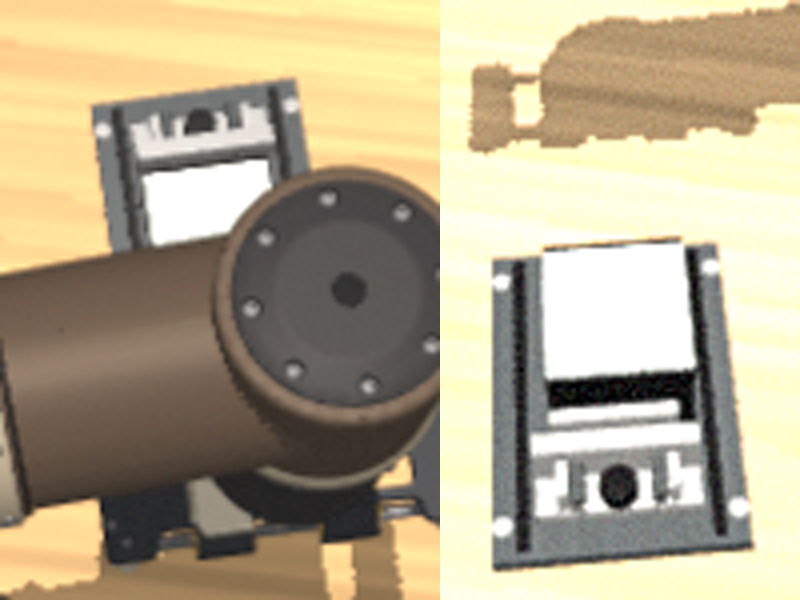

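View pics/w2.png

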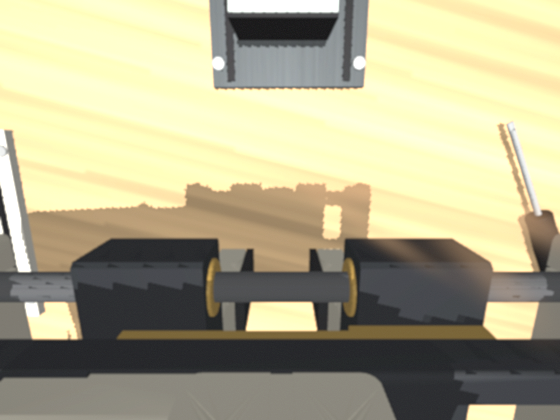

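```bash
python3 -c "
from h import *
print(job.job_done())"
```

```text
the job is handed in; nothing more can be done
None
```

The piece is lying on the bed with its end pressed home against the contact bar. I handed the job in at about 19 s; no verdict is reported.

- **Against the step:** I slid the piece upright to the step with two fingers at 30 mm height. The camera put its front face flush with the step to within about 1 mm, and it looked square.
- **Tipping:** I pushed at 72 mm height and followed the arc. It went over balance at roughly 40 to 45° and fell flat, with its foot end about 27 mm short of the step edge.
- **Pressing home:** I slid it about 65 mm to the bar and held about 17 N horizontally for just over a second. The total with the downward load was about 21 N, and the readings I took never went above about 22 N, so the 35 N limit should be safe.
- **Last check:** After I backed off and lifted clear, the scene picture showed the piece unmoved. It lay square, about 6 mm off the centre line, with its end about 130 mm from the step. The arm was touching nothing. I never went near the bystanders, but did not re-measure their positions.

Two measurements disagreed. The scene camera put the bar's front edge at about 124.5 mm from the step, the top camera at about 130.6 mm, probably because I assumed the wrong height for the bar. I relied on the piece not moving as the force rose, and on its end at 130 mm matching the top camera. That puts the end an estimated 15 to 17 mm or less from the plate, inside the 20.5 mm limit.

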